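# Load the curing test cell and hold its cover over the screw holes

### The arm

A 6-joint arm with a two-finger parallel gripper is mounted at the origin on a cart in front of the work surface, level with it; the furniture and walls round the work are solid. World frame = base frame: x ahead of the robot, y to its left, z up, the work surface at z = 0. Lengths are in m, angles in rad, forces in N, time in s.
With the tool pointing down it reaches from about 0.275 to 0.875 m from the base axis. Payload 12.5 kg.
Tool frame: the origin (TCP) lies on the centre line of the jaws, within the pads' length; the fingertips stand r.finger_overhang ahead of it and the grasp point (between the pads) lies 3 mm ahead of it (r.finger_overhang is the distance from the TCP to the fingertips, in m); z points along the fingers, y is the line along which they close (so a half turn about z gives the same grasp; the last joint's range is limited). The gripper opens to 85 mm and grips with 20 to 120 N. Pads are 22 mm wide; open, the fingers measure 114 mm over their backs; the gripper's body (76 mm by 85 mm) begins 54 mm behind the grasp point. The pads swing forward as they close: fully open they stand 13 mm farther back than shut.
Start: joints at [1.198, 0.351, 1.652, -0, 1.139, -0.085], TCP at [0.156, 0.527, 0.253] pointing down, gripper open.
Joint ranges: [-2.75, 2.75], [-0.79, 2.1], [0.01, 2.65], [-1.57, 4.71], [0.07, 3.14], [-2.87, 2.87]. Speed limits (rad/s): [2.22, 2.22, 2.79, 3.14, 3.14, 3.14].

### API

Orientations are given as a unit quaternion [x, y, z, w].
In Python, from cell import r, optics gives the robot as it stands. The module is installed in compiled form; this text tells all that it offers. Calls block until the motion is done:
- r.move_to(position, orientation): joint-space move of the TCP to a pose.
- r.move_linear(position, rot=None, vel=0.15): straight line of the TCP; rot=None keeps the orientation; vel is the mean speed in m/s.
- r.set_joints(angles): joint-space move.
- r.set_gripper(opening, squeeze=None): opening from 0.0 (shut) to 1.0 (fully open); squeeze is the grip in N (None keeps the last); returns when the fingers have stopped.
- r.sleep(seconds).
- r.inverse_kinematics(position, orientation): joint angles nearest the present ones, or None.
- optics.get_image(name): name is "scene" or "top" or "wrist"; returns a dict with "pixels" (400x640x3 uint8, red, green, blue), "depth" (400x640 float32, m along the optical axis (not along the pixel's ray), 0 where there is no reading), "fx", "fy", "cx", "cy" (pixels), "D" ([k1, k2, p1, p2, k3] as OpenCV has them; the pictures are not rectified), "camera_from_world" (4x4, takes a point from world to camera coordinates); the wrist camera has in their place "mount" (4x4, takes a point from camera to tool coordinates, whose origin is the TCP and whose axes are the flange's). Camera axes: x right, y down, z forward; pixel columns grow to the right and rows downward; lengths in m; the calibration is good to about 2 mm. A picture is of the moment at which its call begins: read the wrist's pose just before it.
A pose or a line that the arm cannot do raises r.PlanningError and nothing moves.
- r.hand_in(): hands the job in; it is judged then, once.
Readings, each from a call of its own:
- r.current_t(): time.
- r.current_q(): joint angles.
- r.current_qvel(): joint speeds.
- r.current_effort(): joint torques, N m.
- r.current_tool_pos(): TCP position.
- r.current_ee_rot(): TCP orientation.
- r.current_contact_force(): force on the tool from outside, world axes, zero at the start.
- r.current_torque(): the same for the moment, N m.
- r.current_opening(): opening from 0.0 (shut) to 1.0 (fully open).
- r.current_finger_force(): force on a finger pad.
Only numpy, scipy, OpenCV 4.12 (cv2) and the standard library are available. Lean on these libraries where they do the work, as an engineer would, in place of code of your own. Each camera call takes 0.05 s, during which the arm holds its last target. There are 200 camera calls.

### The job

Lay the red striped sample panel flat on the floor inside the open aluminium test cell and let go of it, then pick up the blue cover plate by its black rib and hold it level about 10 mm above the cell's rim, with its four holes lined up over the four threaded holes, ready for a colleague to start the screws. Do not let the cover touch the cell, and do not disturb the other two panels and the jar. Finish while holding the cover there, still and in the gripper.

Things in the scene. Friction and masses are not known exactly. Their poses are not given: they have to be found in the camera images.
- cell: fixed test cell: open bare aluminium box, outside 170 (x) x 140 (y) mm, rim 44 mm above the table; walls 6 mm, inside 158 x 128 mm, floor (dark liner) 10 mm above the table; in each inner corner a 24 x 24 mm boss flush with the rim, with a threaded hole 5.5 mm wide. Two brass hose barbs stick out 23 mm on its +x side. Origin: centre of its underside on the table, z up
- cell_rim (a point): middle of the test cell's opening, at the height of the rim and of the boss tops (44 mm above the table); axes as the cell's
- cover: blue cover plate, 170 (x) x 140 (y) x 5 mm, about 0.32 kg, flat on the table at the start; holes 11 mm wide at x +-73, y +-58 mm, the pattern of the bosses (also turned half round). On top a black upright grip rib: 70 mm along x, 20 wide along y, 5 to 40 mm above the underside; at x +-28 to 42 mm it has feet 34 mm wide, 4 high. Origin: centre of the underside, z up
- red_sample: test sample: red lacquered flat panel with darker stripes, 95 (x) x 60 (y) x 9 mm, about 60 g, lying flat on the table; origin: centre of its underside, z up
- gold_sample: bystander: black lacquered panel with a gold flower, 95 x 60 x 9 mm, flat on the table; origin: centre of the underside
- brown_sample: bystander: plain brown panel, 95 x 60 x 8 mm, flat on the table; origin: centre of the underside
- putty_jar: bystander: glass jar with a grey-green lid, 66 mm wide, 82 mm high; origin: centre of the underside
- thread0 (a point): mouth of the threaded hole in the cell's +x +y boss, at rim height
- hole0 (a point): middle of the cover's +x +y hole, on the underside
- thread1 (a point): mouth of the threaded hole in the cell's -x +y boss, at rim height
- hole1 (a point): middle of the cover's -x +y hole, on the underside
- thread2 (a point): mouth of the threaded hole in the cell's -x -y boss, at rim height
- hole2 (a point): middle of the cover's -x -y hole, on the underside
- thread3 (a point): mouth of the threaded hole in the cell's +x -y boss, at rim height
- hole3 (a point): middle of the cover's +x -y hole, on the underside

How it is judged:
By the outcome, as a careful person would: the job done as asked, in the order asked, and still so for the second after the job is handed in, while the arm keeps its last pose, push and grip.
It also fails if it takes over 64 s, if anything falls off the work surface, if the arm or the gripper's body presses on something with over 40 N, if the wrist force passes 120 N, or if a joint passes its speed limit or range.

## Working session

There is one attempt and no reset: what is moved stays moved. The work goes in short steps, each a Python script; the robot and the scene stay as the last script left them, time stands still between calls to the robot, and variables do not carry over. Pictures are saved under pics/ and viewed, at most 10 in all, crops included, and the job is handed in when it is done.

```bash
mkdir -p pics
cat > h.py <<'E'
import numpy as np, cv2
from scipy.spatial.transform import Rotation as R
from cell import r, optics
def snap(name):
    T=np.eye(4); T[:3,:3]=R.from_quat(r.current_ee_rot()).as_matrix(); T[:3,3]=r.current_tool_pos()
    d=optics.get_image(name)
    d['wc']=T@np.array(d['mount']) if name=='wrist' else np.linalg.inv(np.array(d['camera_from_world']))
    return d
def K(d): return np.array([[d['fx'],0,d['cx']],[0,d['fy'],d['cy']],[0,0,1.]])
def ray(d,uv,z):
    """pixels -> world points on plane z"""
    p=cv2.undistortPoints(np.array(uv,float).reshape(-1,1,2),K(d),np.array(d['D'],float))[:,0]
    v=np.c_[p,np.ones(len(p))]@d['wc'][:3,:3].T; o=d['wc'][:3,3]
    return o+v*((np.broadcast_to(z,len(p))-o[2])/v[:,2])[:,None]
def cloud(d):
    v,u=np.mgrid[:400,:640]
    p=cv2.undistortPoints(np.c_[u.ravel(),v.ravel()].astype(float).reshape(-1,1,2),K(d),np.array(d['D'],float))[:,0]
    P=np.c_[p,np.ones(len(p))]*d['depth'].reshape(-1,1)
    return (P@d['wc'][:3,:3].T+d['wc'][:3,3]).reshape(400,640,3)
def save(d,n): cv2.imwrite('pics/'+n,d['pixels'][...,::-1])
def down(yaw):  # tool z down, tool y (closing) at world angle yaw+90deg; tool x at yaw
    return (R.from_euler('z',yaw)*R.from_euler('x',np.pi)).as_quat()
E
python3 - <<'E'
from h import *
a=snap('scene');b=snap('top');save(a,'scene.png');save(b,'top.png')
for d in(a,b):print(d['wc'].round(3),d['fx'],d['cx'],d['cy'],d['D'])
w=optics.get_image('wrist');print(np.round(w['mount'],3));print(r.finger_overhang,r.current_ee_rot(),r.current_t())
import pickle;pickle.dump((a,b),open('ab.pkl','wb'))
E
```

```text
[[ 0.584 -0.379  0.718 -0.561]
 [-0.811 -0.248  0.53  -0.779]
 [-0.022 -0.892 -0.452  0.783]
 [ 0.     0.     0.     1.   ]] 487.9934706935117 325.22569592611035 201.13051196119378 [-0.01907853  0.          0.          0.          0.        ]
[[-0.003 -0.992  0.124  0.43 ]
 [-1.     0.006  0.021  0.026]
 [-0.021 -0.124 -0.992  1.275]
 [ 0.     0.     0.     1.   ]] 387.0642265958078 315.9670647644018 198.92989684170433 [-0.05365471  0.          0.          0.          0.        ]
[[-0.001 -0.963 -0.268  0.068]
 [ 1.    -0.    -0.001  0.001]
 [ 0.    -0.268  0.963 -0.121]
 [ 0.     0.     0.     1.   ]]
0.022 [ 1.43405560e-01  9.89663915e-01 -4.14284656e-04 -9.76171682e-05] 0.15
```

View pics/top.png

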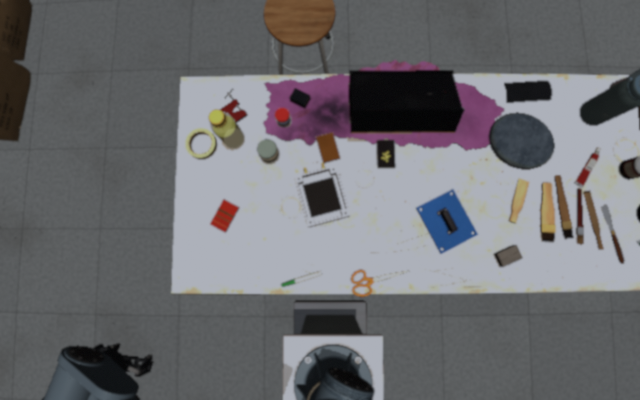

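View pics/scene.png

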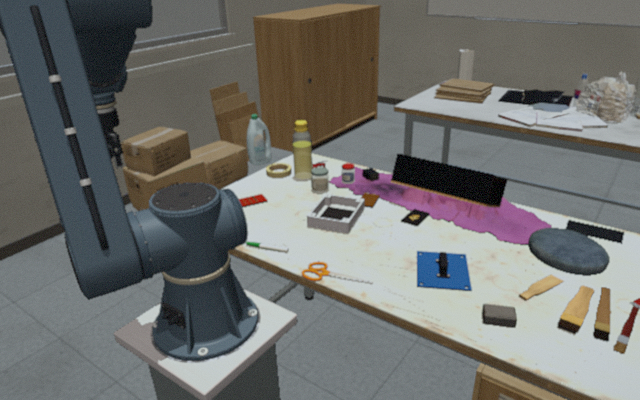

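The top view shows the red panel at (225,215), the cell at (323,197) with its barbs pointing up in the image, and the cover at (448,221). Brown is at (329,148), gold at (386,153) and the jar at (267,150). The scene view agrees and shows the rib upright on the cover. Next I'll take coarse positions and then look closer with the wrist camera.

Run:
```python
from h import *
import pickle
a,b=pickle.load(open('ab.pkl','rb'))
P=ray(b,[(225,215),(323,197),(448,221),(329,148),(386,153),(267,150)],[.009,.03,.01,.008,.009,.082]);print(P.round(3))
ims=[]
for n,p in zip(['red','cell','cover'],P[:3]):
    h=.30
    # tool x = yaw; camera sits at tool +x 68mm, looking tilted back (-x)
    yaw=np.arctan2(p[1],p[0])
    for y in (yaw,yaw+np.pi):
        try:
            # camera axis: offset .068 at z -.121, tilt .268/.963 -> at plane: x = .068-.278*(h+.121)
            off=.068-.278*(h+.121)
            q=p[:2]-off*np.array([np.cos(y),np.sin(y)])
            r.move_to([q[0],q[1],h],down(y));break
        except r.PlanningError as e: print(n,e)
    d=snap('wrist');pickle.dump(d,open(n+'.pkl','wb'));save(d,n+'.png');print(n,r.current_tool_pos().round(3) if hasattr(r.current_tool_pos(),'round') else r.current_tool_pos(),r.current_q(),r.current_t())
    ims.append(d['pixels'][...,::-1])
c=np.vstack([cv2.resize(i,(400,250),interpolation=cv2.INTER_AREA) for i in ims[:2]])
c=np.hstack([c,np.vstack([cv2.resize(ims[2],(400,250),interpolation=cv2.INTER_AREA),np.zeros((250,400,3),np.uint8)])])
cv2.imwrite('pics/three.png',c)
```

```text
[[ 0.536  0.353  0.009]
 [ 0.591  0.028  0.03 ]
 [ 0.513 -0.38   0.01 ]
 [ 0.76   0.007  0.008]
 [ 0.741 -0.183  0.009]
 [ 0.736  0.205  0.082]]
red [0.576 0.38  0.3  ] [5.15987960e-01 5.79518899e-01 1.18338657e+00 1.46436002e-04
 1.37883594e+00 1.50273105e+00] 1.8417
cell [0.64  0.032 0.3  ] [-2.25810791e-02  4.80721422e-01  1.34040279e+00  1.79646524e-04
  1.32047221e+00  1.49815376e+00] 3.225
cover [ 0.553 -0.408  0.3  ] [-7.03557548e-01  5.72041211e-01  1.19535648e+00  1.58694045e-04
  1.37417478e+00  1.50302172e+00] 4.9167
```

View pics/three.png

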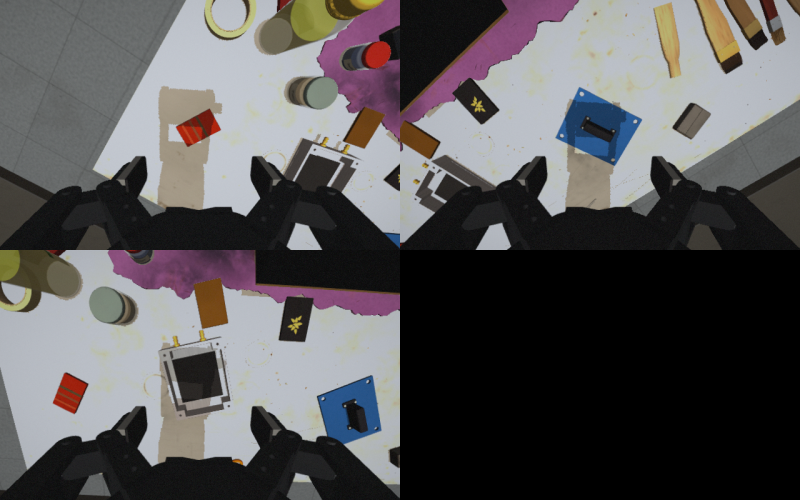

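The wrist views show red at about (198,128) in the montage, the cell with its threaded corners and barbs (195,375), and the cover with its rib (598,127). The red and blue outlines I'll get by segmentation. For the holes I'll use enlarged crops.

Run:
```python
from h import *
import pickle
def rect(n,m,z):
    d=pickle.load(open(n+'.pkl','rb'));hsv=cv2.cvtColor(d['pixels'],cv2.COLOR_RGB2HSV)
    k=m(hsv).astype(np.uint8);k=cv2.morphologyEx(k,cv2.MORPH_CLOSE,np.ones((7,7)))
    l,lab,st,c=cv2.connectedComponentsWithStats(k)
    # component nearest image centre among big
    i=min((i for i in range(1,l) if st[i,4]>800),key=lambda i:np.hypot(*(c[i]-[320,200])))
    cs,_=cv2.findContours((lab==i).astype(np.uint8),0,2);ct=max(cs,key=len)[:,0]
    p=ray(d,ct,z)[:,:2]
    print(n,st[i],cv2.minAreaRect((p*1000).astype(np.float32)))
    C=cloud(d)[lab==i];print(' med depth-pt',np.median(C,0).round(4))
rect('red',lambda h:((h[...,0]<9)|(h[...,0]>172))&(h[...,1]>120),.009)
rect('cover',lambda h:(h[...,0]>98)&(h[...,0]<120)&(h[...,1]>130),.005)
o=[]
for n,x,y in(('cell',240,130),('cover',240,130)):
    d=pickle.load(open(n+'.pkl','rb'));o.append(cv2.resize(d['pixels'][y:y+150,x:x+150,::-1],(600,600) if 0 else (400,400),interpolation=cv2.INTER_CUBIC))
cv2.imwrite('pics/crops.png',np.hstack(o))
```

```text
red [ 282  175   71   60 2280] ((536.667724609375, 356.4945983886719), (59.496402740478516, 93.50869750976562), 62.09830093383789)
 med depth-pt [0.5379 0.3571 0.0094]
cover [ 249  140  138  125 8515] ((514.1898193359375, -376.8926696777344), (168.909423828125, 139.09323120117188), 26.41428565979004)
 med depth-pt [ 0.5197 -0.3831  0.0059]
```

View pics/crops.png

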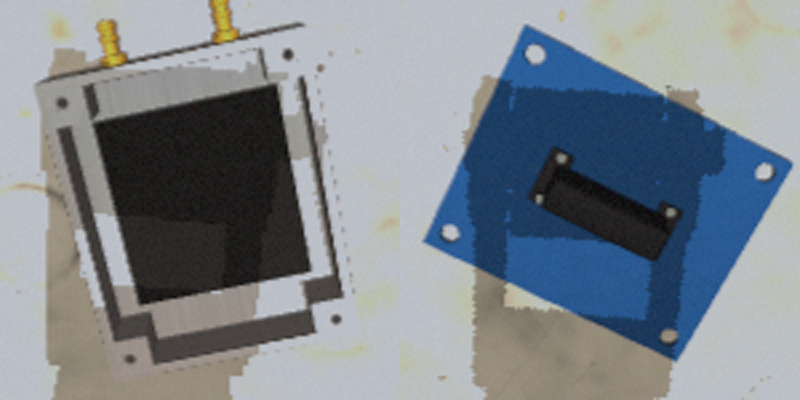

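Cell hole pixels in the crop are (62,103), (288,55), (336,320) and (130,359). Cover hole pixels are (135,54), (365,172), (268,336) and (50,232), relative to the right-hand crop. The red outline measures 59.5x93.5 mm and the cover 169x139 mm, which match the given sizes.

```bash
cat >> h.py <<'E'
def fit(P,Q):
    """2D rigid fit: model P -> world Q; returns centre, yaw, residual"""
    pc,qc=P.mean(0),Q.mean(0);A=(P-pc).T@(Q-qc);th=np.arctan2(A[0,1]-A[1,0],A[0,0]+A[1,1])
    Rm=np.array([[np.cos(th),-np.sin(th)],[np.sin(th),np.cos(th)]]);t=qc-Rm@pc
    return t,th,Q-(P@Rm.T+t)
H4=np.array([(.073,.058),(-.073,.058),(-.073,-.058),(.073,-.058)])
E
python3 - <<'E'
from h import *
import pickle
def px(l):return np.array(l)/(400/150)+[240,130]-.3
d=pickle.load(open('cell.pkl','rb'))
Q=ray(d,px([(62,103),(130,359),(336,320),(288,55)]),.044)[:,:2]
t,th,e=fit(H4,Q);print('cell',t,np.degrees(th),(e*1000).round(1))
d=pickle.load(open('cover.pkl','rb'))
Q=ray(d,px([(135,54),(50,232),(268,336),(365,172)]),.004)[:,:2]
for k in range(2):
    t,th,e=fit(np.roll(H4,k,0),Q);print('cover',t,np.degrees(th),(e*1000).round(1))
E
```

```text
cell [0.59544391 0.03256712] 14.74560427734649 [[ 0.2  0.3]
 [-0.1  0.1]
 [-0.3 -0.4]
 [ 0.2  0. ]]
cover [ 0.51446657 -0.37694036] -63.71111203390067 [[  6.9  20.4]
 [ 20.1  -7. ]
 [ -6.7 -20. ]
 [-20.3   6.6]]
cover [ 0.51446657 -0.37694036] 26.298891920830552 [[ 0.1  0.3]
 [ 0.  -0.2]
 [ 0.1  0.1]
 [-0.2 -0.2]]
```

Run:
```python
from h import *
x,y=.5367,.3565; yaw=np.radians(-28)
qd=down(yaw)
for p in([x,y,.2],): print(r.inverse_kinematics(p,qd),r.inverse_kinematics([.595,.0326,.2],down(np.radians(14.75))), r.inverse_kinematics([.5145,-.377,.2],down(np.radians(26.3))))
r.set_gripper(.86,30)
r.move_to([x,y,.15],qd)
r.move_linear([x,y,.026],vel=.15); f0=np.array(r.current_contact_force());print('f0',f0.round(2))
z=.026
while z>.009:
    z-=.001; r.move_linear([x,y,z],vel=.03); f=np.array(r.current_contact_force())-f0
    if f[2]>3: print('touch',z,f.round(1));break
print(z,r.current_tool_pos()); z+=.003
r.move_linear([x,y,z],vel=.03)
d=snap('wrist');save(d,'grasp.png')
r.set_gripper(0,30); print(r.current_opening(),r.current_finger_force(),np.round(r.current_contact_force(),1))
r.move_linear([x,y,z+.05],vel=.1); print(r.current_opening(),r.current_finger_force(),z,r.current_t())
save(snap('wrist'),'lift.png')
```

```text
[ 5.14091116e-01  5.74487171e-01  1.44047140e+00 -4.44089210e-16
  1.12663409e+00  2.57357963e+00] [-2.33784461e-02  4.90252938e-01  1.58079751e+00 -4.44089210e-16
  1.07054220e+00  1.28998182e+00] [-7.05336634e-01  5.63064301e-01  1.45984801e+00 -4.44089210e-16
  1.11868034e+00  4.06438100e-01]
f0 [1.2  0.57 0.19]
touch 0.012999999999999987 [-1.9 -0.4  3.8]
0.012999999999999987 [0.53682739 0.35658731 0.0133127 ]
0.6885046466280551 38.446952635858906 [1.  2.2 9.6]
0.6917071180657045 32.4222207069397 0.015999999999999986 13.3917
```

View pics/lift.png

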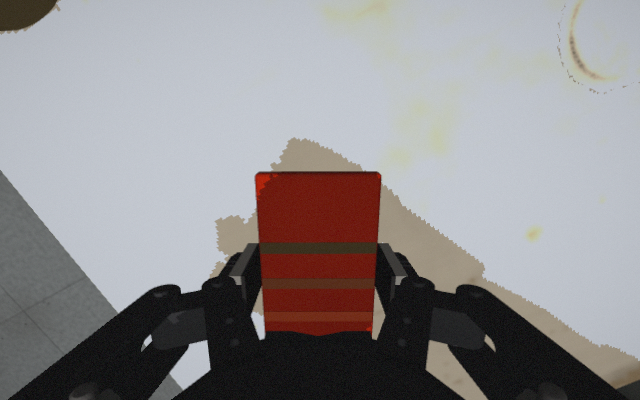

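The panel hangs level and centred between the pads (edges at u 258–380 px). Next I'll place it in the cell.

Run:
```python
from h import *
x,y=.5954,.0326; qd=down(np.radians(14.75))
p=r.current_tool_pos()
r.move_linear([p[0],p[1],.16],vel=.25)
r.move_to([x,y,.16],qd)
r.move_linear([x,y,.06],vel=.15)
r.move_linear([x,y,.031],vel=.06); f0=np.array(r.current_contact_force());z=.031
print(f0.round(1),r.current_opening())
while z>.0225:
    z-=.0015; r.move_linear([x,y,z],vel=.03); f=np.array(r.current_contact_force())-f0
    if f[2]>2.5: break
print('touch',z,f.round(1),r.current_tool_pos())
r.set_gripper(.84); r.move_linear([x,y,.10],vel=.1)
# step back to see the cell
yaw=np.radians(14.75); q=np.array([x,y])+.04*np.array([np.cos(yaw),np.sin(yaw)])
r.move_to([q[0],q[1],.26],qd)
d=snap('wrist');save(d,'placed.png')
import pickle;pickle.dump(d,open('placed.pkl','wb'))
print(r.current_t())
```

```text
[ 0.3  0.3 -1.1] 0.6918678402237394
touch 0.026499999999999996 [-3.7 -0.3 10.1] [0.59560493 0.03259971 0.02727018]
19.3333
```

View pics/placed.png

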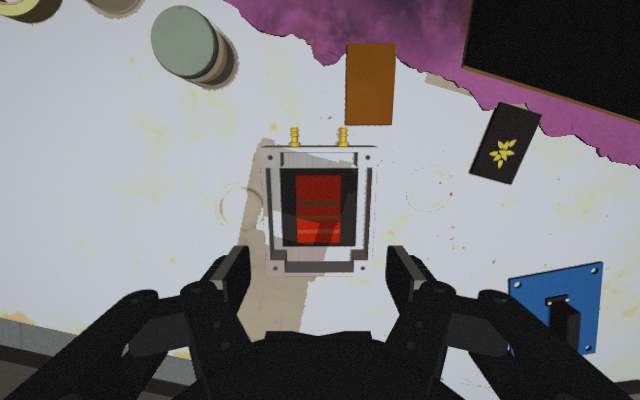

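The red panel lies flat inside the cell, at pixels (295–341, 175–243), clear of walls and bosses. Brown, gold and the jar are untouched. Next, the cover.

Run:
```python
from h import *
import pickle
x,y=.5145,-.3769; qd=down(np.radians(26.3))
r.set_gripper(.6,70)
r.move_to([x,y,.15],qd); r.move_linear([x,y,.06],vel=.15); r.move_linear([x,y,.032],vel=.06)
print(np.round(r.current_contact_force(),1))
r.set_gripper(0,70); print(r.current_opening(),r.current_finger_force(),np.round(r.current_contact_force(),1),r.current_tool_pos())
r.move_linear([x,y,.07],vel=.06); r.move_linear([x,y,.17],vel=.2)
print(r.current_opening(),np.round(r.current_contact_force(),1),np.round(r.current_torque(),2))
q2=down(np.radians(14.75))
r.move_to([.5954,.0326,.17],q2); r.sleep(.3)
for n in('wrist','top'):
    d=snap(n);pickle.dump(d,open('hold_%s.pkl'%n,'wb'));save(d,'hold_%s.png'%n)
print(r.current_tool_pos(),r.current_t())
```

```text
[0.1 0.3 0.6]
0.21946149511551374 69.64887142181396 [-0.5 -0.2  4.9] [ 0.51479606 -0.37713727  0.03257043]
0.2208340305653143 [-0.3 -0.1 -4.4] [0.07 0.   0.01]
[0.59544151 0.03233353 0.17000285] 26.4417
```

View pics/hold_wrist.png

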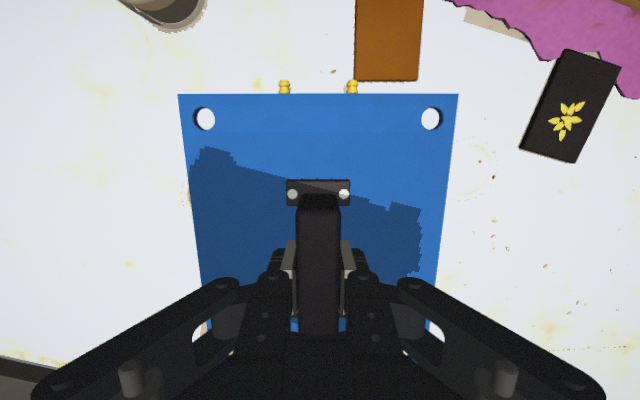

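The cover is held by its rib, apparently level. The front holes are at (205,119) and (430,119), the front corners at (178,94) and (458,94), and the hose barbs are symmetric ahead of it. I'll measure the cover against the cell using the same wrist camera.

Run:
```python
from h import *
import pickle
d=pickle.load(open('hold_wrist.pkl','rb'))
hsv=cv2.cvtColor(d['pixels'],cv2.COLOR_RGB2HSV);blue=(hsv[...,0]>98)&(hsv[...,0]<120)&(hsv[...,1]>130)
C=cloud(d);k=cv2.erode(blue.astype(np.uint8),np.ones((9,9)))>0;P=C[k&(d['depth']>0)];P=P[abs(P[:,2]-np.median(P[:,2]))<.006]
A=np.c_[P[:,:2]-[.5954,.0326],np.ones(len(P))];s=np.linalg.lstsq(A,P[:,2],rcond=None)[0];print('top plane slope deg',np.degrees(s[:2]),'z',s[2])
top=s[2]
c,s_=np.cos(np.radians(14.75)),np.sin(np.radians(14.75));Rm=np.array([[c,-s_],[s_,c]])
loc=lambda uv,z:((ray(d,uv,z)[:,:2]-[.5954,.0326])@Rm*1000).round(1)
for z in(.1425,top):
    print(z,'corners',loc([(178,94),(458,94)],z).tolist())
    hs=[]
    for u,v in((205,119),(430,119)):
        w=(~blue)[v-20:v+21,u-20:u+21].astype(np.uint8);n,l,st,ce=cv2.connectedComponentsWithStats(w)
        i=l[20,20];hs.append(st[i,:2]+(st[i,2:4]-1)/2+[u-20,v-20]);print(st[i])
    print('holes',np.array(hs),loc(hs,z).tolist())
# recheck the cell from the later close view
d2=pickle.load(open('placed.pkl','rb'))
P2=cloud(d2)[180:240,300:336].reshape(-1,3);print('red z',np.percentile(P2[:,2],[5,50,95]).round(4))
g=d2['pixels'][135:285,245:395,::-1];cv2.imwrite('pics/cell2.png',cv2.resize(g,(600,600),interpolation=cv2.INTER_CUBIC))
```

```text
top plane slope deg [-0.12310375  0.01113959] z 0.14331457789388677
0.1425 corners [[84.8, 70.0], [84.6, -69.9]]
[ 10   9  20  22 351]
[ 11   8  19  23 340]
holes [[204.5 118.5]
 [430.  118. ]] [[73.0, 57.9], [73.1, -57.0]]
0.14331457789388677 corners [[84.7, 69.6], [84.5, -69.5]]
[ 10   9  20  22 351]
[ 11   8  19  23 340]
holes [[204.5 118.5]
 [430.  118. ]] [[72.9, 57.6], [73.0, -56.7]]
red z [0.0182 0.0195 0.0207]
```

View pics/cell2.png

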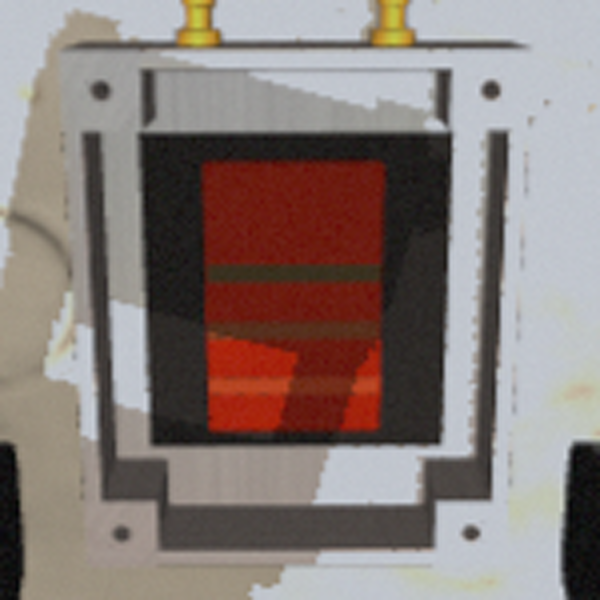

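The cell holes in this crop (4x) are at (100,90), (491,90), (471,533) and (122,533). The red top is at z = 19.5 mm against 19 mm expected, so it is flat on the floor. I'll refit the cell, descend and check.

Run:
```python
from h import *
import pickle
d2=pickle.load(open('placed.pkl','rb'))
px=np.array([(100,90),(122,533),(471,533),(491,90)])/4+[245,135]-.375
t,th,e=fit(H4,ray(d2,px,.044)[:,:2]);print('cell',t,np.degrees(th),(e*1000).round(1))
assert np.hypot(*(t-[.5954,.0326]))<.003 and abs(np.degrees(th)-14.75)<1
t=(t+[.5954,.0326])/2; th=(np.degrees(th)+14.75)/2
q=down(np.radians(th))
r.move_linear([t[0],t[1],.12],q,vel=.08)
r.move_linear([t[0],t[1],.0864],vel=.03); r.sleep(.5)
print(r.current_tool_pos(),np.round(r.current_contact_force(),1),r.current_t())
ims=[]
for n in('wrist','scene'):
    d=snap(n);pickle.dump(d,open('fin_%s.pkl'%n,'wb'));ims.append(d)
a=cv2.resize(ims[0]['pixels'][60:260,150:490,::-1],(680,400)) 
s=cv2.resize(ims[1]['pixels'][160:260,275:395,::-1],(240,200),interpolation=cv2.INTER_CUBIC)
o=np.zeros((600,680,3),np.uint8);o[:400]=a;o[400:,:240]=s;cv2.imwrite('pics/fin.png',o)
d=ims[0];hsv=cv2.cvtColor(d['pixels'],cv2.COLOR_RGB2HSV);blue=(hsv[...,0]>98)&(hsv[...,0]<120)&(hsv[...,1]>130)
k=cv2.erode(blue.astype(np.uint8),np.ones((9,9)))>0;P=cloud(d)[k&(d['depth']>0)];P=P[abs(P[:,2]-np.median(P[:,2]))<.006]
A=np.c_[P[:,:2]-t,np.ones(len(P))];s=np.linalg.lstsq(A,P[:,2],rcond=None)[0];print('slope',np.degrees(s[:2]),'top z',s[2])
```

```text
cell [0.59575277 0.03264896] 14.8247569602673 [[ 0.1  0.3]
 [-0.   0.1]
 [-0.1 -0.3]
 [ 0.  -0.1]]
[0.59557936 0.03262241 0.08640207] [-0.6  0.3 -4.2] 28.9833
slope [-0.11231178  0.0111774 ] top z 0.05973711475129892
```

View pics/fin.png

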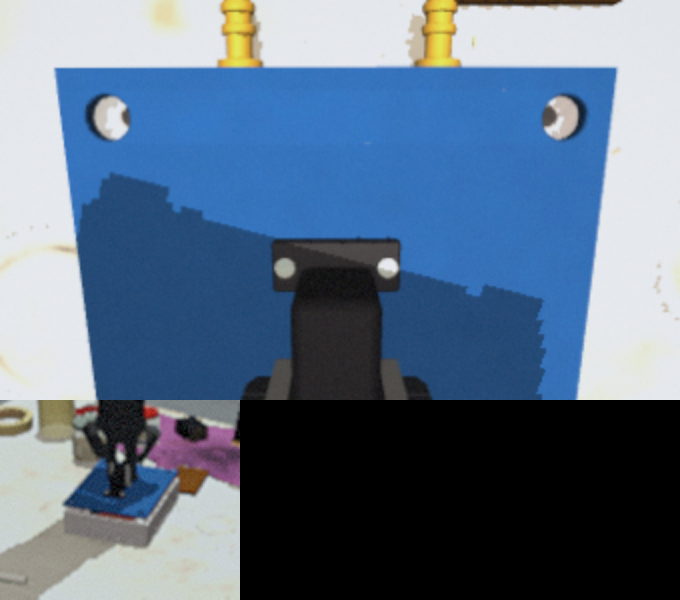

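Both front threads show through the holes, at about (127,118) and (549,117), shifted inward by parallax as expected. I'll check this with projected outlines for the ideal poses.

Run:
```python
from h import *
import pickle
d=pickle.load(open('fin_wrist.pkl','rb'));T=np.linalg.inv(d['wc'])
t=np.array([.59558,.03262]);th=np.radians(14.79);Rm=np.array([[np.cos(th),-np.sin(th)],[np.sin(th),np.cos(th)]])
S=8;o=[]
for h in(H4[0],H4[3]):
    def pr(rad,z,a=np.linspace(0,2*np.pi,60)):
        q=(h+rad*np.c_[np.cos(a),np.sin(a)])@Rm.T+t
        return cv2.projectPoints(np.c_[q,np.full(len(q),z)],cv2.Rodrigues(T[:3,:3])[0],T[:3,3],K(d),np.array(d['D'],float))[0][:,0]
    c=pr(0,.0593)[0].astype(int);x,y=c-24
    g=cv2.resize(d['pixels'][y:y+48,x:x+48,::-1],None,fx=S,fy=S,interpolation=cv2.INTER_CUBIC)
    for rad,z,col in((.0055,.0593,(0,255,0)),(.0055,.0543,(0,255,255)),(.00275,.044,(0,0,255))):
        cv2.polylines(g,[((pr(rad,z)-[x,y]+.5)*S).astype(np.int32)],True,col,1)
    o.append(g)
cv2.imwrite('pics/ov.png',np.hstack(o));print(np.linalg.norm(pr(.0055,.0593)[0]-pr(.0055,.0593)[30])/11,'px/mm')
```

```text
2.0571560655815566 px/mm
```

View pics/ov.png

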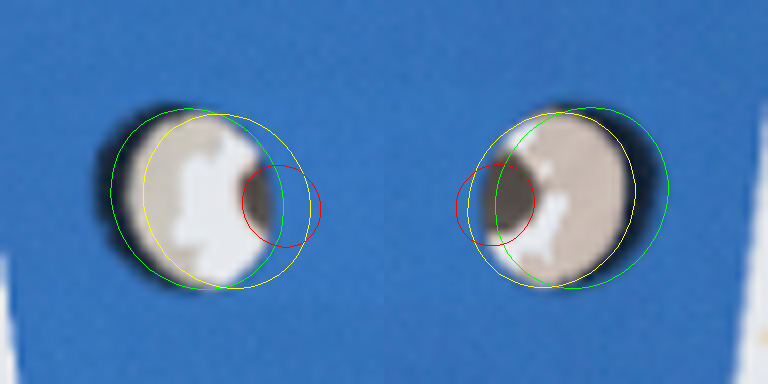

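The threads match their projections. The cover sits about 0.8 mm too far along the cell's +y, with no visible yaw. I'll correct that and hand in.

Run:
```python
from h import *
p=np.array(r.current_tool_pos());th=np.radians(14.79)
p[:2]-=.0008*np.array([-np.sin(th),np.cos(th)]);p[2]=.0862
r.move_linear(p.tolist(),vel=.01);r.sleep(.7)
print(r.current_tool_pos(),p,np.round(r.current_qvel(),4),np.round(r.current_contact_force(),1),r.current_opening(),r.current_t())
d=snap('wrist');hsv=cv2.cvtColor(d['pixels'],cv2.COLOR_RGB2HSV);b=(hsv[...,0]>98)&(hsv[...,0]<120)&(hsv[...,1]>130)
print(b.sum())
print(r.hand_in())
```

```text
[0.59579601 0.03188035 0.08620194] [0.59578894 0.03187317 0.0862    ] [ 0.0021 -0.0002  0.0001 -0.0002 -0.0008 -0.0005] [-1.3  0.2 -4.6] 0.22511599824168774 30.0333
40844
the job is handed in; nothing more can be done
None
```

The job is handed in at about 30 s. The red panel is lying flat and released in the cell. The cover is held still and level about 10 mm above the rim, with its front two holes lined up over their threads; the rear two were out of camera view, so their alignment follows from the measured yaw.

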